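# Set a tumbler in the marking stop

### The job

Push the amber tumbler along the bench, without picking it up, until it stands on the printed rings against both fences of the green marking stop. Then push the marker slide by its red plate until the marker's tip touches the tumbler, and leave everything so. Do not tip the amber tumbler over and do not disturb the green tumbler, the paper roll or the loose blue pen.

Things in the scene. Friction and masses are not known exactly. Their poses are not given: they have to be found in the camera images.
- amber: Amber glass tumbler standing upside down on its rim: a straight cylinder 66 mm in diameter, 80 mm high, closed on top, about 0.25 kg. Origin: centre of its underside, on the bench. It starts either to the robot's right or to its left, in the place that the green one does not have.
- green: Green glass tumbler of the same shape and size, loose, to be left alone. Origin: centre of its underside.
- stop: Green marking stop, fixed; its place and yaw vary. Origin: the seat, centre of the printed rings (66 mm across, flat on the bench), where the tumbler's centre ends. x: from the open side to the back fence, roughly away from the robot; y: to the side fence, roughly to the robot's left. Fences 32 mm high, 14 thick: back face at x = 33 mm, y -45 to 47; side face at y = 33 mm, x -12 to 47.
- slide (a joint): Travel of the marker slide along the stop's +y, in m. The tip is 0.100 minus this from a seated tumbler; starts at 0.005 to 0.055, touches at about 0.100, ends at 0.108. About 2 N of friction; stays where left. Its track is 12 mm high, in the stop's frame x -19 to 47 mm, y -270 to -80 mm.
- marker_tip (a point): Red tip of the marker, 45 mm above the bench, on the stop's line x = 0, pointing along its +y at the seat's axis. 6 mm thick; the black marker behind it is 13 mm thick and enters a dark block 34 mm wide (along x), 50 to 92 mm behind the tip, its top 55 mm above the bench.
- push_plate (a point): Centre of the outer (rear, -y) face of the slide's red upright push plate: 34 mm wide along the stop's x, 76 mm high (bench heights 14 to 90 mm), 10 mm thick, 102 mm behind the marker tip. Push it here along the stop's +y.
- roll: White paper roll standing upright, 120 mm in diameter, 160 mm high, loose; to be left alone. Origin: centre of its underside.
- pen: Loose blue marker pen with a black cap, lying, 110 mm long along its x, 12 mm thick; to be left alone. Origin: below its middle, on the bench.
Things that resemble listed ones, but are neither listed nor needed, are in the scene too. Leave any pink or yellow look-alike of the amber alone.

How it is judged:
By the outcome, as a careful person would: the job done as asked, in the order asked, and still so for the second after the job is handed in, with the robot touching nothing.
It also fails if it takes over 72 s, if anything falls off the work surface, if the arm or the gripper's body presses on something with over 40 N, if the wrist force passes 120 N, or if a joint passes its speed limit or range.

### The arm

A 6-joint arm with a two-finger parallel gripper is mounted at the origin on the work surface. World frame = base frame: x ahead of the robot, y to its left, z up, the work surface at z = 0. Lengths are in m, angles in rad, forces in N, time in s.
With the tool pointing down it reaches from about 0.425 to 0.95 m from the base axis. Payload 3.5 kg.
Tool frame: the origin (TCP) lies at the very end of the fingers, on their centre line; the grasp point (between the pads) lies ctrl.pinch_z behind it (ctrl.pinch_z is the distance from the TCP to the grasp point, in m); z points along the fingers, y is the line along which they close (so a half turn about z gives the same grasp; the last joint's range is limited). The gripper opens to 85 mm and grips with 20 to 120 N. Pads are 22 mm wide; open, the fingers measure 114 mm over their backs; the gripper's body (76 mm by 85 mm) begins 54 mm behind the grasp point. The pads swing forward as they close: fully open they stand 13 mm farther back than shut.
Start: joints at [-1.342, 0.286, 1.577, -0, 1.279, -0.15], TCP at [0.25, -0.627, 0.231] pointing down, gripper open.
Joint ranges: [-2.77, 2.77], [-0.9, 2.22], [0.21, 2.48], [-1.53, 4.67], [0.24, 2.81], [-2.84, 2.84]. Speed limits (rad/s): [2.79, 2.79, 3.14, 3.14, 3.14, 3.14].

### API

Orientations are given as a unit quaternion [x, y, z, w].
In Python, from plant import ctrl gives the robot as it stands.
- The arm moves only by the shell command python3 -m inch [FORCE], which reads ROWS from standard input. ROWS is a JSON list of rows, 1 to 10 of them, each of 7 numbers: dx, dy, dz in units of 5 mm, then a rotation vector rx, ry, rz in units of 0.1 rad, then the opening from 0.0 (shut) to 1.0 (fully open); each row is the pose to reach, as a shift and turn from the pose commanded when the command began, along the tool's axes at that moment; what a row does not reach only later rows make up. A row lasts 1/8 s, in which the tool goes at most 0.0625 m and 0.188 rad, less where a joint would pass 70% of its speed; a pose out of reach is approached as far as the arm can. The fingers move at their own pace and stop on an object; FORCE is the grip in N (left out, the last holds). Time passes only in rows, so rows that do not move let the fingers close. It prints the time, the measured TCP pose, the force, the opening and the grip force at its end. Input that does not fit is refused with a message, and nothing moves.
- ctrl.get_state(): the state, without advancing time (a new reading comes with each control period).
- ctrl.read_camera(name): name is "scene" or "top" or "wrist"; returns a dict with "pixels" (384x512x3 uint8, red, green, blue), "camera_matrix" (3x3 intrinsics, pixels), "xyz" and "orientation" of the camera in the world. Camera axes: x right, y down, z forward; pixel columns grow to the right and rows downward; lengths in m; the calibration is good to about 2 mm. A picture is of the moment at which its call begins. There is no depth.
- ctrl.sign_off(): hands the job in; it is judged then, once.
Trained networks look in the newest picture that a camera, given by its name, has taken for a name from the list of things; names that differ only in an ending like _2 or _b are one class to them, and where a whole thing is asked for, a point or a joint stands for the part that bears it (a point fixed in the world has none). Each returns a list of dicts, best first, with "conf" (0 to 1); they miss things now and then, are a little off and sometimes report something else, mostly with a low value. They report only what shows in the picture. A call takes as long as a camera call. They do not tell look-alikes from the thing itself.
- ctrl.recognise(camera, thing): "position" ([x, y, z] in m, in world coordinates, good to about 4 mm: the middle of the surface that is visible of it).
- ctrl.masks_of(camera, thing): "region" (384x512 bool, what is visible of it).
- ctrl.mark_of(camera, thing): "position" ([x, y, z] in m, in world coordinates, good to about 4 mm: a listed point, or the origin of a listed thing).
The state is a dict: "time": time; "qpos": joint angles; "dq": joint speeds; "joint_efforts": joint torques, N m; "eef_pos": TCP position; "tcp_rot": TCP orientation; "contact_force": force on the tool from outside, world axes, zero at the start; "wrist_torque": the same for the moment, N m; "opening": opening from 0.0 (shut) to 1.0 (fully open); "finger_force": force on a finger pad.
Only numpy, scipy, OpenCV 4.12 (cv2) and the standard library are available. Lean on these libraries where they do the work, as an engineer would, in place of code of your own. Each camera call takes 0.05 s, during which the arm holds its last target. There are 200 camera calls.

## Working session

There is one attempt and no reset: what is moved stays moved. The work goes in short steps, Python scripts to look and compute and a shell command to move; the robot and the scene stay as the last step left them, time stands still between calls to the robot, and variables do not carry over. Pictures are saved under pics/ and viewed, at most 10 in all, crops included, and the job is handed in when it is done.

```bash
mkdir -p pics; ls
cat > h.py <<'E'
import numpy as np, cv2
from scipy.spatial.transform import Rotation as R
from plant import ctrl
def pic(name):
    return ctrl.read_camera(name)
def save(c,f,crop=None,s=1):
    im=c["pixels"][:,:,::-1]
    if crop: im=im[crop[1]:crop[3],crop[0]:crop[2]]
    cv2.imwrite(f,cv2.resize(im,None,fx=s,fy=s,interpolation=cv2.INTER_CUBIC))
def ray(c,u,v,z=0):
    d=R.from_quat(c["orientation"]).as_matrix()@np.linalg.inv(c["camera_matrix"])@np.array([u,v,1.])
    o=np.array(c["xyz"]); return o+d*(z-o[2])/d[2]
def proj(c,p):
    q=c["camera_matrix"]@(R.from_quat(c["orientation"]).as_matrix().T@(np.array(p)-c["xyz"])); return (q[:2]/q[2]).round(1)
E
python3 - <<'E'
from h import *
a=pic("top");b=pic("scene")
save(a,"pics/top.png",None,1.5);save(b,"pics/scene.png",None,1.5)
for cam,c in(("top",a),("scene",b)):
  for t in["amber","green","stop","marker_tip","push_plate","roll","pen"]:
    print(cam,t,[(np.round(r["position"],3).tolist(),round(r["conf"],2),proj(c,r["position"]).tolist()) for r in ctrl.mark_of(cam,t)[:4]])
s=ctrl.get_state();print(s["time"],s["eef_pos"],R.from_quat(s["tcp_rot"]).as_matrix().round(3),ctrl.pinch_z)
E
```

```text
pics
top amber [([0.394, -0.216, -0.0], 0.94, [323.0, 271.8]), ([0.38, -0.111, 0.002], 0.78, [287.4, 277.1]), ([0.499, -0.204, -0.0], 0.68, [317.5, 235.7]), ([0.581, -0.27, 0.002], 0.65, [338.2, 208.0])]
top green [([0.481, 0.298, -0.0], 0.56, [147.0, 243.4])]
top stop [([0.802, 0.072, 0.003], 0.72, [224.5, 138.1]), ([0.63, 0.073, -0.003], 0.66, [224.0, 193.2])]
top marker_tip [([0.63, -0.002, 0.047], 0.77, [249.3, 189.9])]
top push_plate [([0.626, -0.112, 0.054], 0.74, [287.2, 190.2])]
top roll [([0.703, 0.29, -0.0], 0.84, [152.5, 169.8])]
top pen [([0.802, 0.074, 0.002], 0.53, [224.0, 138.3])]
scene amber [([0.585, -0.273, -0.0], 0.83, [164.9, 174.6]), ([0.379, -0.344, -0.001], 0.78, [180.6, 117.2]), ([0.383, -0.108, -0.001], 0.73, [250.9, 143.3]), ([0.498, -0.203, -0.002], 0.65, [202.4, 161.1])]
scene green [([0.482, 0.302, -0.001], 0.91, [378.7, 221.2]), ([0.709, 0.285, 0.001], 0.72, [342.1, 292.7]), ([0.63, -0.009, 0.042], 0.69, [243.4, 212.7])]
scene stop [([0.627, 0.078, 0.005], 0.86, [275.4, 232.4])]
scene marker_tip []
scene push_plate [([0.63, -0.109, 0.05], 0.63, [207.9, 196.9])]
scene roll [([0.707, 0.29, 0.003], 0.79, [344.5, 292.9])]
scene pen [([0.804, 0.072, 0.002], 0.6, [242.4, 291.0])]
0.8 [ 0.24964557 -0.62713359  0.23136098] [[ 0.929  0.37   0.   ]
 [ 0.37  -0.929 -0.   ]
 [-0.     0.    -1.   ]] 0.0187
```

View pics/top.png

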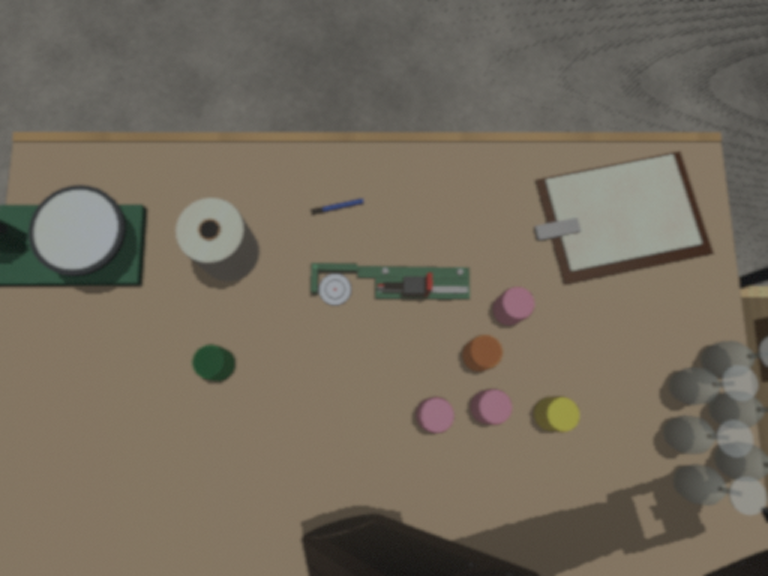

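View pics/scene.png

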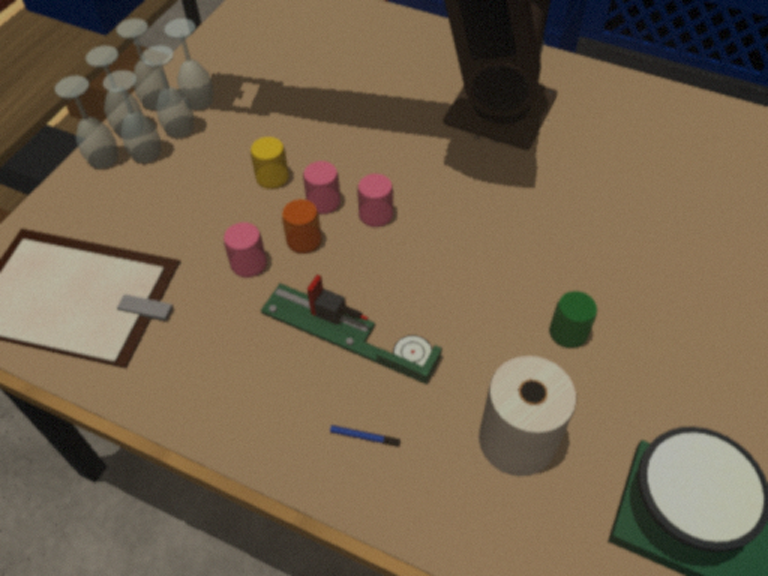

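Candidates in the top picture (1.5x pixels): orange-amber (485,352), pinks (518,303), (436,414) and (493,407), and yellow (562,414). Only the one at (485,352) has the amber colour, and the green tumbler has the opposite, left side. I'll confirm this in a crop.

Run:
```python
from h import *
a=pic("top"); save(a,"pics/crop.png",(200,165,360,285),5)
hsv=cv2.cvtColor(a["pixels"],cv2.COLOR_RGB2HSV)
for n,lo,hi,z,box in(("amber",(4,120,60),(14,255,255),.08,(295,215,345,255)),("plate",(0,120,60),(6,255,255),.08,(270,175,305,205)),("plate2",(170,120,60),(180,255,255),.08,(270,175,305,205)),("ring",(0,0,130),(180,60,255),0,(205,175,240,210)),("greenstop",(40,50,20),(90,255,255),.02,(200,170,320,205))):
  m=cv2.inRange(hsv,lo,hi); k=np.zeros_like(m); x0,y0,x1,y1=box; k[y0:y1,x0:x1]=m[y0:y1,x0:x1]
  ys,xs=np.nonzero(k)
  if len(xs)<3: print(n,len(xs));continue
  print(n,len(xs),xs.mean().round(1),ys.mean().round(1),xs.min(),xs.max(),ys.min(),ys.max(),ray(a,xs.mean(),ys.mean(),z).round(4))
  if n=="greenstop":
    # back edge (top of the image) of the track and fence
    e=[(x,ys[xs==x].min()) for x in range(210,312) if (xs==x).any()]
    P=np.array([ray(a,x,y,.02)[:2] for x,y in e]); print(P[::8].round(3).tolist())
print([np.round(r["position"],3).tolist() for t in("push_plate","marker_tip","stop") for r in ctrl.mark_of("top",t)[:1]])
```

```text
amber 452 321.4 235.0 309 334 224 246 [ 0.4937 -0.2003  0.08  ]
plate 39 285.5 187.6 284 287 182 193 [ 0.6283 -0.1044  0.08  ]
plate2 0
ring 331 222.9 192.5 213 233 183 202 [0.6316 0.0766 0.    ]
greenstop 772 267.2 184.5 208 311 176 198 [ 0.651  -0.0565  0.02  ]
[[0.678, 0.114], [0.678, 0.09], [0.675, 0.066], [0.675, 0.042], [0.668, 0.019], [0.668, -0.005], [0.656, -0.029], [0.671, -0.053], [0.668, -0.077], [0.671, -0.101], [0.67, -0.125], [0.667, -0.149], [0.652, -0.173]]
[[0.625, -0.108, 0.05], [0.631, -0.003, 0.045], [0.63, 0.074, 0.001]]
```

View pics/crop.png

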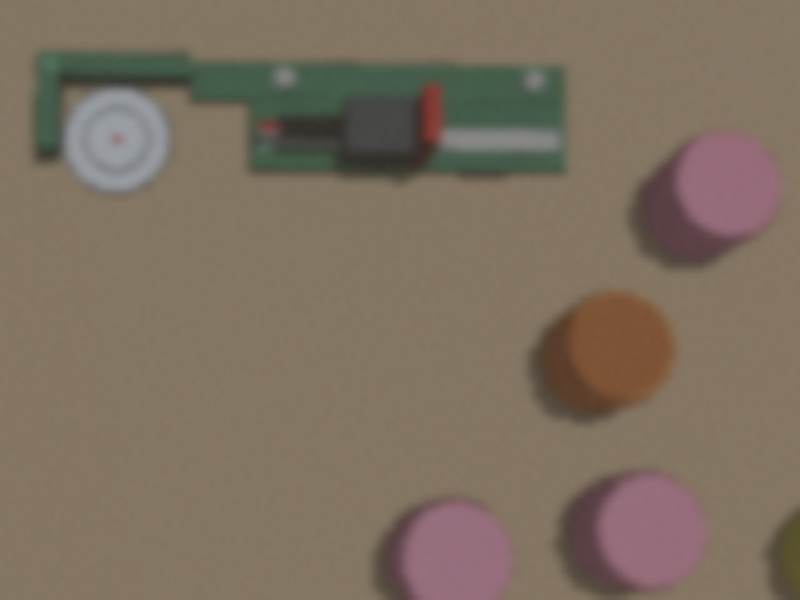

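The crop shows the amber tumbler at (620,348), with pinks at (728,183), (453,555) and (650,530), so the target is unambiguous. The rings are at (117,139), with the side fence to the left and the back fence above. The seat is at about (0.631, 0.076).

I'll cradle the tumbler from behind with half-open fingers.

```bash
cat >> h.py <<'E'
def to(x,y,z,psi):
    s=ctrl.get_state(); M=R.from_quat(s["tcp_rot"]); 
    T=R.from_matrix([[np.cos(psi),np.sin(psi),0],[np.sin(psi),-np.cos(psi),0],[0,0,-1]])
    print("d",(M.inv().apply(np.array([x,y,z])-s["eef_pos"])).round(4),"rot",(M.inv()*T).as_rotvec().round(3),"q",np.round(s["qpos"],2))
E
python3 -c "
from h import *
to(.479,-.26,.15,1.25)"
```

```text
d [ 0.3489 -0.2563  0.0813] rot [ 0.     0.    -0.871] q [-1.34  0.29  1.58 -0.    1.28 -0.15]
```

Units first: shifts go in units of 5 mm and turns go in units of 0.1 rad. So 0.349 m is 69.8, 0.3 m is 60, -0.871 rad is -8.71.

```bash
echo '[[10, -7.4, 2.4, 0, 0, -1.24, 0.4], [20, -14.6, 4.6, 0, 0, -2.49, 0.4], [30, -22, 7, 0, 0, -3.73, 0.4], [40, -29.2, 9.2, 0, 0, -4.98, 0.4], [50, -36.6, 11.6, 0, 0, -6.22, 0.4], [60, -44, 14, 0, 0, -7.47, 0.4], [69.8, -51.2, 16.2, 0, 0, -8.71, 0.4], [69.8, -51.2, 16.2, 0, 0, -8.71, 0.4], [69.8, -51.2, 16.2, 0, 0, -8.71, 0.4], [69.8, -51.2, 16.2, 0, 0, -8.71, 0.4]]' | python3 -m inch 30
python3 - <<'E'
from h import *
to(.479,-.26,.02,1.25)
c=pic("wrist");save(c,"pics/w1.png",None,1.2);print([np.round(r["position"],3).tolist() for r in ctrl.mark_of("wrist","amber")], ctrl.get_state()["opening"])
E
```

```text
time: 2.25
eef_pos: [0.479, -0.2616, 0.1509]
tcp_rot: [0.812, 0.584, 0.0, 0.001]
contact_force: [0.2, 0.6, 0.2]
opening: 0.402
finger_force: 0.0
d [ 0.0017 -0.0006  0.1309] rot [ 0.001  0.001 -0.002] q [-0.69  0.08  1.96 -0.    1.09 -0.36]
[[0.588, -0.272, -0.002], [0.382, -0.115, 0.0], [0.393, -0.223, -0.001], [0.383, -0.343, 0.0]] 0.401922508221949
```

View pics/w1.png

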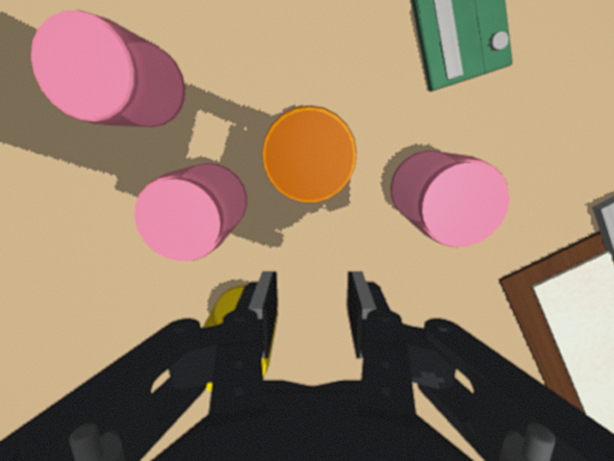

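The wrist view shows the amber centred at (310,155) between the fingertips at x=270 and 352. A pink stands on each side, at (190,210) and (450,190), with some clearance. I'll centre the gripper a bit better between the pinks and then descend.

```bash
python3 -c "
from h import *
to(.484,-.259,.022,1.33)"; echo '[[0.8, 0.8, 2, 0, 0, -0.8, 0.4], [0.8, 0.8, 7, 0, 0, -0.8, 0.4], [0.8, 0.8, 12, 0, 0, -0.8, 0.4], [0.8, 0.8, 17, 0, 0, -0.8, 0.4], [0.8, 0.8, 22, 0, 0, -0.8, 0.4], [0.8, 0.8, 26, 0, 0, -0.8, 0.4], [0.8, 0.8, 26, 0, 0, -0.8, 0.4]]' | python3 -m inch
python3 - <<'E'
from h import *
to(.484,-.259,.022,1.33)
c=pic("wrist");save(c,"pics/w2.png")
for t in("top","wrist"):
  pic(t);print([np.round(r["position"],3).tolist() for r in ctrl.mark_of(t,"amber")])
E
```

```text
d [0.0042 0.0039 0.1288] rot [ 0.001  0.    -0.083] q [-0.69  0.08  1.96 -0.    1.09 -0.36]
time: 3.22
eef_pos: [0.4827, -0.2578, 0.0188]
tcp_rot: [0.788, 0.616, -0.0, -0.002]
contact_force: [-0.3, 0.1, -0.4]
opening: 0.402
finger_force: 0.0
d [-0.0009  0.0015 -0.0032] rot [-0.003 -0.002 -0.002] q [-0.68  0.29  2.01 -0.    0.84 -0.43]
[[0.381, -0.116, 0.003], [0.584, -0.272, -0.002], [0.499, -0.205, 0.001], [0.396, -0.217, 0.001], [0.379, -0.346, -0.001]]
[[0.379, -0.342, 0.001], [0.395, -0.223, -0.001], [0.382, -0.114, 0.003], [0.494, -0.21, -0.001]]
```

Scaled: 0.012 m is 2.4, 0.006 m is 1.2.

```bash
echo '[[1.2, 0, -0.4, 0, 0, 0, 0.4], [2.4, 0, -0.6, 0, 0, 0, 0.4], [3.6, 0, -0.6, 0, 0, 0, 0.4], [5, 0, -0.6, 0, 0, 0, 0.4], [6.6, 0, -0.6, 0, 0, 0, 0.4], [8.4, 0, -0.6, 0, 0, 0, 0.4], [10.2, 0, -0.6, 0, 0, 0, 0.4], [12, 0, -0.6, 0, 0, 0, 0.4], [14, 0, -0.6, 0, 0, 0, 0.4], [16, 0, -0.6, 0, 0, 0, 0.4]]' | python3 -m inch
python3 - <<'E'
from h import *
for t in("top","wrist"):
  c=pic(t);print([np.round(r["position"],3).tolist() for r in ctrl.mark_of(t,"amber")])
save(c,"pics/w3.png",None,1.2)
E
```

```text
time: 4.72
eef_pos: [0.5035, -0.1793, 0.0233]
tcp_rot: [0.787, 0.617, -0.0, -0.0]
contact_force: [-0.7, -2.5, 2.2]
opening: 0.398
finger_force: 0.2
[[0.38, -0.343, -0.002], [0.515, -0.142, 0.0], [0.584, -0.272, -0.0], [0.382, -0.114, 0.004], [0.632, 0.071, -0.0], [0.708, 0.287, -0.004]]
[[0.509, -0.142, 0.002], [0.395, -0.223, -0.0], [0.585, -0.27, -0.005], [0.382, -0.114, 0.001]]
```

View pics/w3.png

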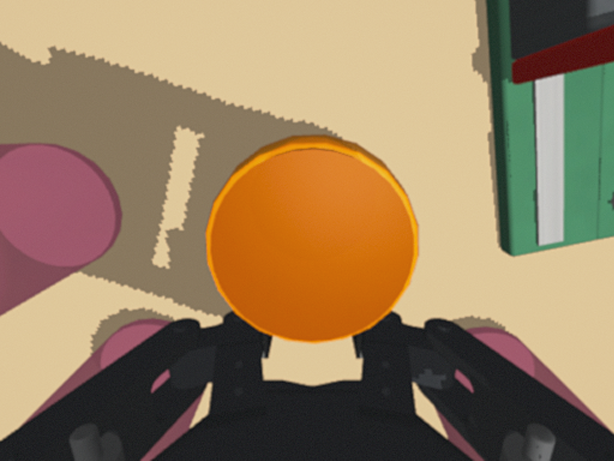

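The amber is nested on both fingers (centre at (310,240) in the picture) and slides upright with about 2.5 N. I'll continue along the same heading.

Scaled: 0.09 m is 18, 0.083 m is 16.6.

```bash
echo '[[1.4, 0, 0, 0, 0, 0, 0.4], [3.2, 0, 0, 0, 0, 0, 0.4], [5.2, 0, 0, 0, 0, 0, 0.4], [7.2, 0, 0, 0, 0, 0, 0.4], [9.2, 0, 0, 0, 0, 0, 0.4], [11.2, 0, 0, 0, 0, 0, 0.4], [13.2, 0, 0, 0, 0, 0, 0.4], [15, 0, 0, 0, 0, 0, 0.4], [16.6, 0, 0, 0, 0, 0, 0.4], [18, 0, 0, 0, 0, 0, 0.4]]' | python3 -m inch
python3 - <<'E'
from h import *
for t in("top","wrist"):
  c=pic(t);print([np.round(r["position"],3).tolist() for r in ctrl.mark_of(t,"amber")])
E
```

```text
time: 6.18
eef_pos: [0.5249, -0.0921, 0.0233]
tcp_rot: [0.787, 0.617, -0.0, -0.0]
contact_force: [-0.2, -1.8, -0.9]
opening: 0.399
finger_force: 0.4
[[0.38, -0.341, -0.004], [0.398, -0.213, 0.001], [0.58, -0.276, -0.002], [0.538, -0.055, 0.001]]
[[0.532, -0.056, 0.001], [0.381, -0.115, -0.002]]
```

Scaled: 0.026 m is 5.2, 0.073 m is 14.6.

```bash
echo '[[1.4, 0, 0, 0, 0, 0, 0.4], [3.2, 0, 0, 0, 0, 0, 0.4], [5.2, 0, 0, 0, 0, 0, 0.4], [7.2, 0, 0, 0, 0, 0, 0.4], [9.2, 0, 0, 0, 0, 0, 0.4], [11, 0, 0, 0, 0, 0, 0.4], [12.6, 0, 0, 0, 0, 0, 0.4], [13.8, 0, 0, 0, 0, 0, 0.4], [14.6, 0, 0, 0, 0, 0, 0.4], [11, 0, 0, 0, 0, 0, 0.4]]' | python3 -m inch
python3 - <<'E'
from h import *
for t in("top","scene","wrist"):
  c=pic(t);print([np.round(r["position"],3).tolist() for r in ctrl.mark_of(t,"amber") if r["position"][1]>-.1])
save(c,"pics/w4.png",None,1.2)
E
```

```text
time: 7.62
eef_pos: [0.5379, -0.0386, 0.0232]
tcp_rot: [0.786, 0.618, 0.0, -0.0]
contact_force: [-0.4, -0.4, 0.1]
opening: 0.398
finger_force: 0.0
[[0.555, 0.018, 0.003]]
[[0.55, 0.02, 0.001]]
[[0.547, 0.013, -0.004]]
```

View pics/w4.png

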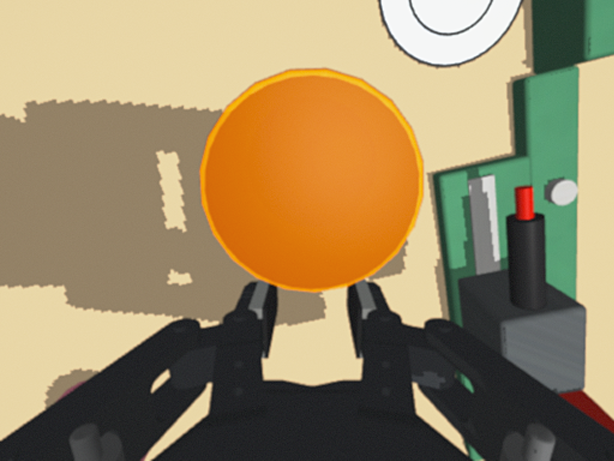

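The tumbler stands free at about (0.551, 0.018), picture centre (312,180), and the rings are ahead at (455,15). I'll orbit the gripper clear of it to a heading towards the corner.

```bash
python3 -c "
from h import *
to(.514,-.035,.022,.95);to(.5025,-.0148,.022,.58)"
```

```text
d [-0.0014 -0.0242  0.0013] rot [-0.    -0.     0.379] q [-0.26  0.26  2.03  0.    0.85 -0.02]
d [ 0.0154 -0.0402  0.0013] rot [-0.    -0.     0.749] q [-0.26  0.26  2.03  0.    0.85 -0.02]
```

Scaled: -0.04 m is -8, -0.036 m is -7.2, 0.75 rad is 7.5.

```bash
echo '[[-1.2, -1.6, 0, 0, 0, 1.3, 0.4], [-1.2, -3.2, 0, 0, 0, 2.6, 0.4], [-0.4, -4.8, 0, 0, 0, 3.8, 0.4], [0.6, -6, 0, 0, 0, 5, 0.4], [1.8, -7.2, 0, 0, 0, 6.3, 0.4], [3, -8, 0, 0, 0, 7.5, 0.4], [3, -8, 0, 0, 0, 7.5, 0.4]]' | python3 -m inch
python3 - <<'E'
from h import *
A=[];S=[]
for t in("top","scene","wrist"):
  c=pic(t);print([np.round(r["position"],3).tolist() for r in ctrl.mark_of(t,"amber") if r["position"][1]>-.1],[np.round(r["position"],3).tolist() for r in ctrl.mark_of(t,"stop")[:2]])
save(c,"pics/w5.png",None,1.2)
to(.603,.058,.022,.58)
E
```

```text
time: 8.8
eef_pos: [0.5025, -0.0147, 0.0233]
tcp_rot: [0.958, 0.287, -0.0, -0.0]
contact_force: [0.4, -0.3, 0.1]
opening: 0.399
finger_force: 0.0
[] [[0.63, 0.074, -0.002]]
[[0.55, 0.017, 0.0]] [[0.631, 0.079, 0.004]]
[[0.549, 0.015, 0.001]] []
d [ 0.1239 -0.0063  0.0013] rot [ 0. -0. -0.] q [-0.23  0.19  2.12  0.    0.83  0.76]
```

View pics/w5.png

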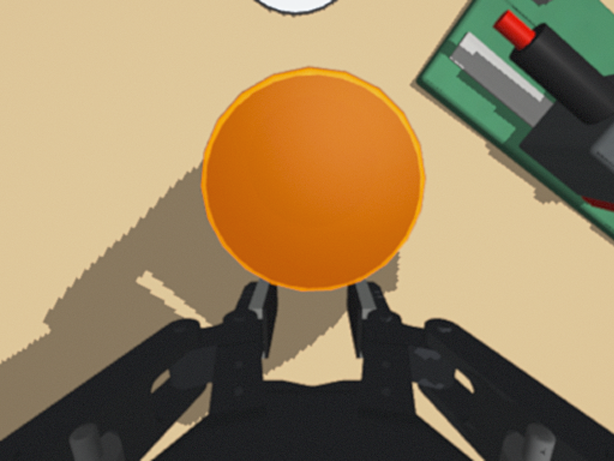

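The tumbler sits ahead of the fingers at (312,178), with the rings almost straight beyond at (295,0). I'll push most of the way and then finish gently.

Scaled: -0.004 m is -0.8, 0.09 m is 18.

```bash
echo '[[2, 0, 0, 0, 0, 0, 0.4], [3.8, 0, 0, 0, 0, 0, 0.4], [5.4, 0, 0, 0, 0, 0, 0.4], [7.2, -0.2, 0, 0, 0, 0, 0.4], [9.2, -0.4, 0, 0, 0, 0, 0.4], [11.2, -0.6, 0, 0, 0, 0, 0.4], [13.2, -0.8, 0, 0, 0, 0, 0.4], [15, -1, 0, 0, 0, 0, 0.4], [16.6, -1, 0, 0, 0, 0, 0.4], [18, -1, 0, 0, 0, 0, 0.4]]' | python3 -m inch
python3 - <<'E'
from h import *
for t in("top","scene","wrist"):
  c=pic(t);print([np.round(r["position"],3).tolist() for r in ctrl.mark_of(t,"amber") if r["position"][1]>-.1])
save(c,"pics/w6.png",None,1.2)
to(.598,.055,.022,.58)
E
```

```text
time: 10.5
eef_pos: [0.5756, 0.0388, 0.0233]
tcp_rot: [0.958, 0.286, -0.0, -0.0]
contact_force: [-1.9, -1.0, 1.7]
opening: 0.402
finger_force: 0.3
[]
[[0.608, 0.064, 0.002]]
[[0.603, 0.058, -0.002]]
d [ 0.0283 -0.0013  0.0011] rot [-0.  0. -0.] q [-0.11  0.33  1.94  0.    0.87  0.88]
```

View pics/w6.png

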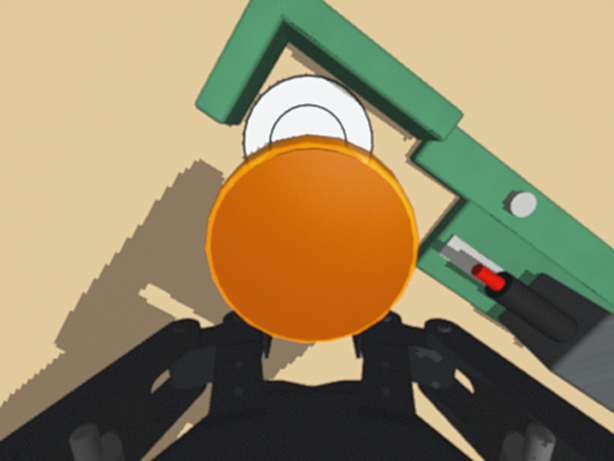

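The rings are dead ahead at (308,133), the fences lie beyond, and the marker is well clear at (490,278). I'll do the final slow push.

```bash
python3 -c "
from h import *
c=pic('wrist');print(ray(c,308/1.2,133/1.2))"; echo '[[1, 0, 0, 0, 0, 0, 0.4], [2, 0, 0, 0, 0, 0, 0.4], [2.8, 0, 0, 0, 0, 0, 0.4], [3.6, 0, 0, 0, 0, 0, 0.4], [4.2, 0, 0, 0, 0, 0, 0.4], [4.6, 0, 0, 0, 0, 0, 0.4], [5, 0, 0, 0, 0, 0, 0.4]]' | python3 -m inch; echo '[[0.2, 0, 0, 0, 0, 0, 0.4], [0.4, 0, 0, 0, 0, 0, 0.4]]' | python3 -m inch
```

```text
[0.63612215 0.08069182 0.        ]
time: 11.72
eef_pos: [0.5963, 0.0522, 0.0233]
tcp_rot: [0.958, 0.286, -0.0, 0.0]
contact_force: [-1.1, -1.3, 0.5]
opening: 0.398
finger_force: 0.4
time: 11.98
eef_pos: [0.5978, 0.0532, 0.0233]
tcp_rot: [0.958, 0.286, -0.0, -0.0]
contact_force: [-2.6, -0.2, 1.0]
opening: 0.398
finger_force: 0.8
```

```bash
echo '[[0.2, 0, 0, 0, 0, 0, 0.4], [0.4, 0, 0, 0, 0, 0, 0.4]]' | python3 -m inch;  echo '[[0.2, 0, 0, 0, 0, 0, 0.4], [0.4, 0, 0, 0, 0, 0, 0.4]]' | python3 -m inch
python3 - <<'E'
from h import *
c=pic("wrist");save(c,"pics/w7.png",None,1.2)
E
```

```text
time: 12.22
eef_pos: [0.5979, 0.0537, 0.0232]
tcp_rot: [0.958, 0.286, -0.003, -0.0]
contact_force: [-8.3, -4.1, 6.2]
opening: 0.4
finger_force: 2.1
time: 12.48
eef_pos: [0.598, 0.0541, 0.0231]
tcp_rot: [0.958, 0.286, -0.005, -0.0]
contact_force: [-13.7, -7.5, 8.6]
opening: 0.404
finger_force: 3.4
```

View pics/w7.png

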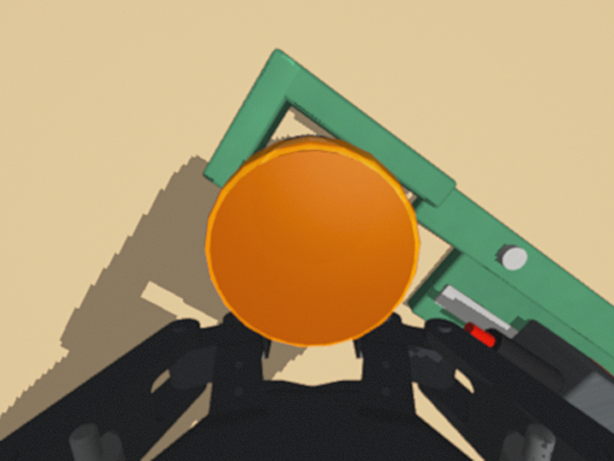

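Contact with the fences is building in both x and y. I'll nudge left to verify the side fence and then retreat straight back.

```bash
echo '[[-0.2, -0.4, 0, 0, 0, 0, 0.4], [-0.2, -0.6, 0, 0, 0, 0, 0.4]]' | python3 -m inch; echo '[[-0.6, 0.4, 0, 0, 0, 0, 0.4], [-1.6, 0.6, 0, 0, 0, 0, 0.4], [-4, 0.6, 0, 0, 0, 0, 0.4], [-7, 0.6, 0, 0, 0, 0, 0.4], [-10, 0.6, 0, 0, 0, 0, 0.4], [-10, 0.6, -10, 0, 0, 0, 0.2], [-10, 0.6, -20, 0, 0, 0, 0.0], [-10, 0.6, -30, 0, 0, 0, 0.0], [-10, 0.6, -30, 0, 0, 0, 0.0]]' | python3 -m inch
python3 - <<'E'
from h import *
for t in("top","scene","wrist"):
  c=pic(t)
  if t=="wrist":save(c,"pics/w8.png",None,1.2)
  for n in("amber","stop","marker_tip","push_plate"): print(t,n,[np.round(r["position"],4).tolist() for r in ctrl.mark_of(t,n) if r["position"][0]>.59][:2])
E
```

```text
time: 12.78
eef_pos: [0.5973, 0.0565, 0.023]
tcp_rot: [0.958, 0.286, -0.002, 0.0]
contact_force: [-5.2, -5.0, 2.5]
opening: 0.396
finger_force: 2.2
time: 13.9
eef_pos: [0.5612, 0.0267, 0.1791]
tcp_rot: [0.958, 0.286, 0.005, 0.002]
contact_force: [0.0, 1.0, -0.0]
opening: -0.0
finger_force: 0.0
top amber []
top stop []
top marker_tip []
top push_plate [[0.6239, -0.1093, 0.0545]]
scene amber [[0.6298, 0.0776, -0.0008]]
scene stop [[0.6285, 0.0811, 0.0048]]
scene marker_tip [[0.6271, -0.0111, 0.0417]]
scene push_plate [[0.6249, -0.1124, 0.0486]]
wrist amber [[0.626, 0.0735, -0.0017]]
wrist stop []
wrist marker_tip [[0.6308, -0.0066, 0.0467]]
wrist push_plate [[0.6234, -0.1088, 0.0506]]
```

View pics/w8.png

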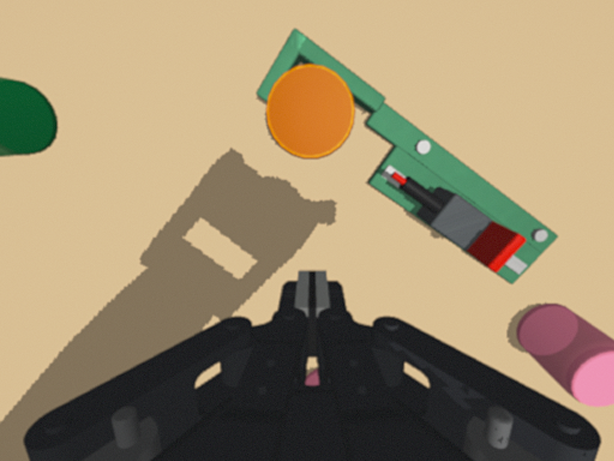

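Run:
```python
from h import *
c=pic("wrist")
im=c["pixels"]; hsv=cv2.cvtColor(im,cv2.COLOR_RGB2HSV)
m=cv2.inRange(hsv,(4,150,80),(20,255,255)); n,l,st,ce=cv2.connectedComponentsWithStats(m); k=1+np.argmax(st[1:,4])
cn=max(cv2.findContours((l==k).astype(np.uint8),cv2.RETR_EXTERNAL,cv2.CHAIN_APPROX_NONE)[0],key=len)
(u,v),r=cv2.minEnclosingCircle(cn); print("circ",u,v,r,r and st[k])
A=ray(c,u,v,.08); print("amber top",A.round(4))
P=np.array([ray(c,*(np.array(p)/1.2),.032)[:2] for p in((296,28),(384,100),(258,95))])
Q=np.array([[.047,.047],[.047,-.045],[-.012,.047]])
Pm,Qm=P.mean(0),Q.mean(0);U,S,V=np.linalg.svd((Q-Qm).T@(P-Pm));Rm=(U@V).T
print("yaw",np.arctan2(Rm[1,0],Rm[0,0]).round(3),"res",((Q-Qm)@Rm.T+Pm-P).round(4).tolist())
print("seat",(Pm-Rm@Qm).round(4),"amber in stop",(Rm.T@(A[:2]-Pm)+Qm).round(4))
pts=np.array([[.033,.033,.032],[.047,.047,.032],[.047,-.045,.032],[-.012,.047,.032],[0,-.075,.045]])
x=(im[:,:,::-1]).copy(); 
x=cv2.resize(x[0:140,190:330],None,fx=4.2,fy=4.2,interpolation=cv2.INTER_CUBIC); cv2.imwrite("pics/w9.png",x)
```

```text
circ 258.0 92.40384674072266 39.41663360595703 [ 222   53   73   79 4512]
amber top [0.6321 0.0773 0.08  ]
yaw -0.032 res [[-0.0002, 0.0004], [0.0012, -0.0024], [-0.001, 0.002]]
seat [0.631  0.0761] amber in stop [0.0011 0.0012]
```

View pics/w9.png

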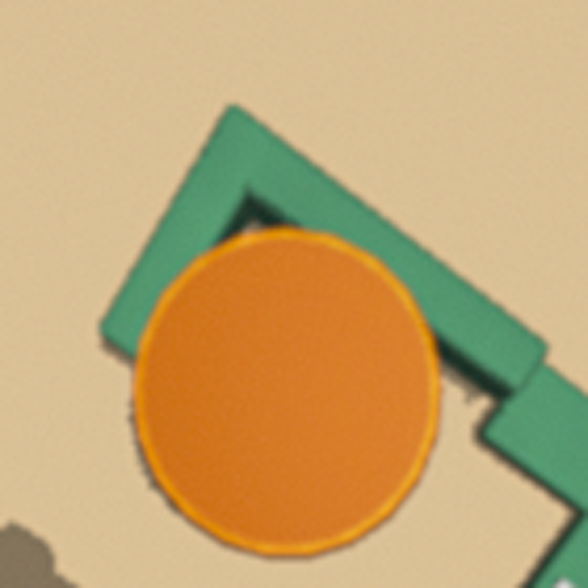

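The amber is seated: in the stop's frame it is at (1, 1) mm, within measurement error, and touching both fences. The stop's yaw is about -0.03. Next I'll go behind the red plate with closed fingers.

```bash
python3 -c "
from h import *
to(.6239,-.147,.179,1.539)"
```

```text
d [-0.041   0.1817 -0.0057] rot [-0.     0.    -0.959] q [-0.13  0.09  1.92 -0.    1.14  0.86]
```

Scaled: 0.182 m is 36.4, 0.15 m is 30, -0.959 rad is -9.59.

```bash
echo '[[-1.4, 6, 0, 0, 0, -1.6, 0.0], [-2.8, 12, 0, 0, 0, -3.2, 0.0], [-4, 18, 0, 0, 0, -4.8, 0.0], [-5.4, 24, 0, 0, 0, -6.4, 0.0], [-6.8, 30, 0, 0, 0, -8, 0.0], [-8.2, 36.4, 0, 0, 0, -9.59, 0.0], [-8.2, 36.4, 0, 0, 0, -9.59, 0.0], [-8.2, 36.4, 0, 0, 0, -9.59, 0.0]]' | python3 -m inch
python3 - <<'E'
from h import *
to(.6239,-.147,.042,1.539)
for t in("top","wrist"):
  c=pic(t)
  for n in("amber","marker_tip","push_plate"): print(t,n,[np.round(r["position"],4).tolist() for r in ctrl.mark_of(t,n) if r["position"][0]>.59][:2])
save(c,"pics/w10.png")
E
```

```text
time: 15.7
eef_pos: [0.6237, -0.1468, 0.173]
tcp_rot: [0.719, 0.695, -0.0, -0.0]
contact_force: [-0.7, 0.1, 0.6]
opening: 0.002
finger_force: 0.0
d [-0.0003  0.0003  0.131 ] rot [-0.001 -0.001 -0.002] q [-0.39  0.26  1.71  0.    1.16 -0.36]
top amber [[0.6352, 0.0758, 0.0006]]
top marker_tip [[0.6288, -0.0036, 0.0449]]
top push_plate [[0.6249, -0.1085, 0.0561]]
wrist amber []
wrist marker_tip [[0.6306, -0.0069, 0.0487]]
wrist push_plate [[0.625, -0.1088, 0.0522]]
```

```bash
echo '[[0, 0, 6, 0, 0, 0, 0], [0, 0, 12, 0, 0, 0, 0], [0, 0, 18, 0, 0, 0, 0], [0, 0, 24, 0, 0, 0, 0], [0, 0, 26.2, 0, 0, 0, 0], [0, 0, 26.2, 0, 0, 0, 0]]' | python3 -m inch; echo '[[2, 0, 0, 0, 0, 0, 0], [3.6, 0, 0, 0, 0, 0, 0], [4.8, 0, 0, 0, 0, 0, 0], [5.8, 0, 0, 0, 0, 0, 0], [6.8, 0, 0, 0, 0, 0, 0], [7.8, 0, 0, 0, 0, 0, 0], [8.8, 0, 0, 0, 0, 0, 0], [9.8, 0, 0, 0, 0, 0, 0], [10.8, 0, 0, 0, 0, 0, 0], [11.6, 0, 0, 0, 0, 0, 0]]' | python3 -m inch
python3 - <<'E'
from h import *
for t in("top","scene"):
  c=pic(t)
  for n in("amber","marker_tip","push_plate"): print(t,n,[np.round(r["position"],4).tolist() for r in ctrl.mark_of(t,n) if r["position"][0]>.59][:2])
E
```

```text
time: 16.85
eef_pos: [0.6236, -0.147, 0.0418]
tcp_rot: [0.718, 0.696, -0.0, -0.001]
contact_force: [-0.2, -1.4, 0.7]
opening: 0.0
finger_force: 0.0
time: 18.1
eef_pos: [0.6257, -0.0889, 0.0422]
tcp_rot: [0.718, 0.696, -0.0, -0.0]
contact_force: [-1.3, -2.7, 0.8]
opening: -0.0
finger_force: 0.0
top amber []
top marker_tip [[0.6274, 0.032, 0.0468]]
top push_plate []
scene amber [[0.6268, 0.0791, -0.0012]]
scene marker_tip [[0.6304, 0.0278, 0.0423]]
scene push_plate [[0.6278, -0.0771, 0.0524]]
```

```bash
echo '[[0.8, 0, 0, 0, 0, 0, 0], [1.4, 0, 0, 0, 0, 0, 0], [2, 0, 0, 0, 0, 0, 0], [2.4, 0, 0, 0, 0, 0, 0]]' | python3 -m inch; for i in 1; do :; done; echo '[[0.2, 0, 0, 0, 0, 0, 0], [0.4, 0, 0, 0, 0, 0, 0]]' | python3 -m inch; echo '[[0.2, 0, 0, 0, 0, 0, 0], [0.4, 0, 0, 0, 0, 0, 0]]' | python3 -m inch
```

```text
time: 19.0
eef_pos: [0.626, -0.0771, 0.0422]
tcp_rot: [0.718, 0.696, -0.0, -0.0]
contact_force: [-0.8, -1.6, -0.3]
opening: -0.0
finger_force: 0.0
time: 19.25
eef_pos: [0.6263, -0.0753, 0.0423]
tcp_rot: [0.718, 0.696, -0.0, 0.0]
contact_force: [-1.0, -2.2, -0.7]
opening: -0.003
finger_force: 0.0
time: 19.5
eef_pos: [0.6263, -0.0733, 0.0423]
tcp_rot: [0.718, 0.696, 0.0, 0.0]
contact_force: [-1.1, -2.0, -1.0]
opening: 0.002
finger_force: 0.0
```

```bash
echo '[[0.2, 0, 0, 0, 0, 0, 0], [0.2, 0, 0, 0, 0, 0, 0]]' | python3 -m inch; echo '[[0.2, 0, 0, 0, 0, 0, 0], [0.2, 0, 0, 0, 0, 0, 0]]' | python3 -m inch;echo '[[0.2, 0, 0, 0, 0, 0, 0], [0.2, 0, 0, 0, 0, 0, 0]]' | python3 -m inch
```

```text
time: 19.75
eef_pos: [0.6263, -0.0722, 0.0423]
tcp_rot: [0.718, 0.696, -0.0, -0.0]
contact_force: [-1.3, -1.6, -0.6]
opening: 0.001
finger_force: 0.0
time: 20.0
eef_pos: [0.6264, -0.0715, 0.0424]
tcp_rot: [0.718, 0.696, -0.0, 0.0]
contact_force: [-0.9, -2.6, -1.0]
opening: 0.002
finger_force: 0.0
time: 20.25
eef_pos: [0.6264, -0.0712, 0.0423]
tcp_rot: [0.718, 0.696, -0.001, 0.001]
contact_force: [-0.5, -6.1, -1.5]
opening: -0.005
finger_force: 0.0
```

```bash
echo '[[0.2, 0, 0, 0, 0, 0, 0], [0.2, 0, 0, 0, 0, 0, 0]]' | python3 -m inch
python3 - <<'E'
from h import *
for t in("top","scene"):
  c=pic(t)
  save(c,f"pics/f_{t}.png")
  for n in("amber","marker_tip","push_plate"): print(t,n,[np.round(r["position"],4).tolist() for r in ctrl.mark_of(t,n) if r["position"][0]>.59][:2])
E
```

```text
time: 20.5
eef_pos: [0.6264, -0.0711, 0.0424]
tcp_rot: [0.718, 0.696, -0.001, 0.001]
contact_force: [-1.5, -9.3, -0.8]
opening: -0.002
finger_force: 0.0
top amber [[0.6311, 0.0774, 0.0021]]
top marker_tip [[0.6346, 0.0508, 0.0484]]
top push_plate [[0.6293, 0.0733, 0.0012]]
scene amber [[0.6298, 0.0781, 0.0]]
scene marker_tip [[0.6276, 0.0433, 0.0429], [0.6291, 0.0804, -0.0015]]
scene push_plate [[0.6255, -0.058, 0.048]]
```

The slide has stopped hard: 9 N with no further motion, and the tip is at y≈0.043, the tumbler's face. I'll retreat and take a final look.

```bash
echo '[[-0.4, 0, 0, 0, 0, 0, 0], [-1, 0, 0, 0, 0, 0, 0], [-3, 0, 0, 0, 0, 0, 0], [-6, 0, 0, 0, 0, 0, 0], [-9, 0, 0, 0, 0, 0, 0], [-9, 0, -8, 0, 0, 0, 0], [-9, 0, -18, 0, 0, 0, 0], [-9, 0, -28, 0, 0, 0, 0], [-9, 0, -28, 0, 0, 0, 0]]' | python3 -m inch
python3 - <<'E'
from h import *
b=pic("scene"); print({n:[np.round(r["position"],3).tolist() for r in ctrl.mark_of("scene",n)][:1] for n in("green","roll","pen")})
c=pic("wrist");ims=[cv2.resize(x,(400,300)) for x in(b["pixels"][165:285,180:340],c["pixels"][0:300,112:512])]
cv2.imwrite("pics/fin.png",np.hstack(ims)[:,:,::-1])
E
```

```text
time: 22.02
eef_pos: [0.6282, -0.1163, 0.189]
tcp_rot: [0.719, 0.695, 0.003, 0.005]
contact_force: [0.5, -1.3, -0.3]
opening: -0.002
finger_force: 0.0
{'green': [[0.478, 0.302, 0.0]], 'roll': [[0.709, 0.286, 0.004]], 'pen': [[0.801, 0.074, -0.0]]}
```

View pics/fin.png

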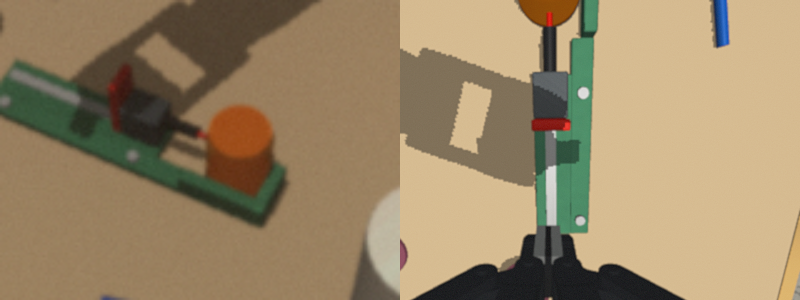

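The scene view (left half) shows the red tip meeting the upright, seated tumbler at (205,135). The green tumbler, roll and pen are where they started, so I'm handing in.

```bash
python3 -c "
from plant import ctrl
print(ctrl.sign_off())"
```

```text
the job is handed in; nothing more can be done
None
```

I pushed the amber tumbler onto the rings against both fences, then pushed the slide until the marker tip touched it, and handed the job in at about 22 s; the green tumbler, roll and pen still measured where they started, but I viewed 12 pictures, over the limit of 10.

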